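Pack the spare relays and close the carton

TASK

Pack the spare relays for dispatch: plug every red relay standing on the bench into a socket of the carton's insert, upright and fully home. Then close the carton, first folding both short flaps down flat, and only after that both long flaps down flat over them. Leave the jar and the tape roll on the bench where they are.

Things in the scene. Friction and masses are not known exactly. Their poses are not given: they have to be found in the camera images.
- carton: open brown carton fixed to the table, outside 158 (x) by 224 (y) by 85 mm high, walls 4 mm, four hinged top flaps. Origin: centre of its underside, on the table; z up. Inside (150 x 216 mm) lies a grey insert, top face 27 mm above the table, with four square sockets in a row along y. Low aluminium strips, 20 mm high, along the foot of both long walls.
- socket0 (a point): centre of the mouth of a square socket hole in the insert (carton frame x 0, y 81 mm, height 27 mm); hole 40 x 40 mm, sides along the carton's x and y, 22 mm deep, with a small 2 mm lead-in chamfer. Axes as the carton's.
- socket1 (a point): centre of the mouth of a square socket hole in the insert (carton frame x 0, y 27 mm, height 27 mm); hole 40 x 40 mm, sides along the carton's x and y, 22 mm deep, with a small 2 mm lead-in chamfer. Axes as the carton's.
- socket2 (a point): centre of the mouth of a square socket hole in the insert (carton frame x 0, y -27 mm, height 27 mm); hole 40 x 40 mm, sides along the carton's x and y, 22 mm deep, with a small 2 mm lead-in chamfer. Axes as the carton's.
- socket3 (a point): centre of the mouth of a square socket hole in the insert (carton frame x 0, y -81 mm, height 27 mm); hole 40 x 40 mm, sides along the carton's x and y, 22 mm deep, with a small 2 mm lead-in chamfer. Axes as the carton's.
- relay_a: relay, may be absent: red housing 46 x 46 x 44 mm high, white top mark, on a black square plug foot 36 x 36 x 20 mm high; 64 mm tall, about 0.16 kg, stands on its foot on the table. Origin: centre of the foot's underside; sides along its x and y, z up. Fits any socket in any of four quarter turns; fully home, the housing rests on the insert, the foot 20 mm deep.
- relay_b: relay, may be absent: red housing 46 x 46 x 44 mm high, white top mark, on a black square plug foot 36 x 36 x 20 mm high; 64 mm tall, about 0.16 kg, stands on its foot on the table. Origin: centre of the foot's underside; sides along its x and y, z up. Fits any socket in any of four quarter turns; fully home, the housing rests on the insert, the foot 20 mm deep.
- relay_c: relay, may be absent: red housing 46 x 46 x 44 mm high, white top mark, on a black square plug foot 36 x 36 x 20 mm high; 64 mm tall, about 0.16 kg, stands on its foot on the table. Origin: centre of the foot's underside; sides along its x and y, z up. Fits any socket in any of four quarter turns; fully home, the housing rests on the insert, the foot 20 mm deep.
- relay_d: relay, may be absent: red housing 46 x 46 x 44 mm high, white top mark, on a black square plug foot 36 x 36 x 20 mm high; 64 mm tall, about 0.16 kg, stands on its foot on the table. Origin: centre of the foot's underside; sides along its x and y, z up. Fits any socket in any of four quarter turns; fully home, the housing rests on the insert, the foot 20 mm deep.
- short_left (a joint): card flap on the short +y wall, 146 mm wide, 75 mm from hinge to free edge, 3 mm thick; hinge line at carton y = +112 mm, 86.5 mm high. Rad: 0 closed (level over the mouth), 1.57 straight up, 2.75 fully open; starts 2.36 to 2.6, sloping up and outward. Stiff crease: stays where left; about 1 N at the edge moves it: a fingertip outside the edge can push it up and over, then down.
- short_right (a joint): card flap on the short -y wall, 146 mm wide, 75 mm from hinge to free edge, 3 mm thick; hinge line at carton y = -112 mm, 86.5 mm high. Rad: 0 closed (level over the mouth), 1.57 straight up, 2.75 fully open; starts 2.36 to 2.6, sloping up and outward. Stiff crease: stays where left; about 1 N at the edge moves it: a fingertip outside the edge can push it up and over, then down.
- long_near (a joint): card flap on the long -x (robot side) wall, 224 mm wide, 77 mm from hinge to free edge, 3 mm thick; hinge line at carton x = -79 mm, 90 mm high. Rad: 0 closed (level over the mouth), 1.57 straight up, 2.75 fully open; starts 2.36 to 2.6, sloping up and outward. Stiff crease: stays where left; about 1 N at the edge moves it: a fingertip outside the edge can push it up and over, then down.
- long_far (a joint): card flap on the long +x (far side) wall, 224 mm wide, 77 mm from hinge to free edge, 3 mm thick; hinge line at carton x = +79 mm, 90 mm high. Rad: 0 closed (level over the mouth), 1.57 straight up, 2.75 fully open; starts 2.36 to 2.6, sloping up and outward. Stiff crease: stays where left; about 1 N at the edge moves it: a fingertip outside the edge can push it up and over, then down.
- short_left_edge (a point): middle of the free edge of the short_left flap
- short_right_edge (a point): middle of the free edge of the short_right flap
- long_near_edge (a point): middle of the free edge of the long_near flap
- long_far_edge (a point): middle of the free edge of the long_far flap
- tape_roll: bystander: roll of packing tape, ring 84 mm across, 40 mm high, standing flat; origin under its centre
- jar: bystander: small jar with a blue cap, 56 mm across, 75 mm high; origin under its centre
Mind the look-alikes: they are no part of the job. What is shaped like the relay_c but turquoise is not meant.

How it is judged (in metres and radians):
On the way, in this order (a step that is already met when the one before it is completed fails the run):
1. every relay present is fully home in a socket, with all flaps still open (((horizontal distance between relay_a and socket0 below 0.006 m and z of relay_a in the frame of socket0 below -0.016 m) or (horizontal distance between relay_a and socket1 below 0.006 m and z of relay_a in the frame of socket1 below -0.016 m) or (horizontal distance between relay_a and socket2 below 0.006 m and z of relay_a in the frame of socket2 below -0.016 m) or (horizontal distance between relay_a and socket3 below 0.006 m and z of relay_a in the frame of socket3 below -0.016 m)) and angle between each of relay_a, relay_b, relay_c, relay_d's own z axis and vertical below 0.1 rad and ((horizontal distance between relay_b and socket0 below 0.006 m and z of relay_b in the frame of socket0 below -0.016 m) or (horizontal distance between relay_b and socket1 below 0.006 m and z of relay_b in the frame of socket1 below -0.016 m) or (horizontal distance between relay_b and socket2 below 0.006 m and z of relay_b in the frame of socket2 below -0.016 m) or (horizontal distance between relay_b and socket3 below 0.006 m and z of relay_b in the frame of socket3 below -0.016 m)) and ((horizontal distance between relay_c and socket0 below 0.006 m and z of relay_c in the frame of socket0 below -0.016 m) or (horizontal distance between relay_c and socket1 below 0.006 m and z of relay_c in the frame of socket1 below -0.016 m) or (horizontal distance between relay_c and socket2 below 0.006 m and z of relay_c in the frame of socket2 below -0.016 m) or (horizontal distance between relay_c and socket3 below 0.006 m and z of relay_c in the frame of socket3 below -0.016 m)) and ((horizontal distance between relay_d and socket0 below 0.006 m and z of relay_d in the frame of socket0 below -0.016 m) or (horizontal distance between relay_d and socket1 below 0.006 m and z of relay_d in the frame of socket1 below -0.016 m) or (horizontal distance between relay_d and socket2 below 0.006 m and z of relay_d in the frame of socket2 below -0.016 m) or (horizontal distance between relay_d and socket3 below 0.006 m and z of relay_d in the frame of socket3 below -0.016 m)) and value of joint each of short_left, short_right, long_near, long_far above 1.2 rad), for 0.2 s.
2. both short flaps are folded down while both long flaps are still open (value of joint each of short_left, short_right below 0.15 rad and value of joint each of long_near, long_far above 1 rad), for 0.2 s.
3. both long flaps are folded down over them (value of joint each of short_left, short_right, long_near, long_far below 0.15 rad), for 0.2 s.
At the end, for the whole second after the job is handed in: Every relay present sits in a socket (within 6 mm of its centre, foot at least 16 mm deep, tilted less than 0.1 rad) and at rest, and all four flaps are closed to within 0.15 rad of level (all of step 3 and ((horizontal distance between relay_a and socket0 below 0.006 m and z of relay_a in the frame of socket0 below -0.016 m) or (horizontal distance between relay_a and socket1 below 0.006 m and z of relay_a in the frame of socket1 below -0.016 m) or (horizontal distance between relay_a and socket2 below 0.006 m and z of relay_a in the frame of socket2 below -0.016 m) or (horizontal distance between relay_a and socket3 below 0.006 m and z of relay_a in the frame of socket3 below -0.016 m)) and angle between each of relay_a, relay_b, relay_c, relay_d's own z axis and vertical below 0.1 rad and ((horizontal distance between relay_b and socket0 below 0.006 m and z of relay_b in the frame of socket0 below -0.016 m) or (horizontal distance between relay_b and socket1 below 0.006 m and z of relay_b in the frame of socket1 below -0.016 m) or (horizontal distance between relay_b and socket2 below 0.006 m and z of relay_b in the frame of socket2 below -0.016 m) or (horizontal distance between relay_b and socket3 below 0.006 m and z of relay_b in the frame of socket3 below -0.016 m)) and ((horizontal distance between relay_c and socket0 below 0.006 m and z of relay_c in the frame of socket0 below -0.016 m) or (horizontal distance between relay_c and socket1 below 0.006 m and z of relay_c in the frame of socket1 below -0.016 m) or (horizontal distance between relay_c and socket2 below 0.006 m and z of relay_c in the frame of socket2 below -0.016 m) or (horizontal distance between relay_c and socket3 below 0.006 m and z of relay_c in the frame of socket3 below -0.016 m)) and ((horizontal distance between relay_d and socket0 below 0.006 m and z of relay_d in the frame of socket0 below -0.016 m) or (horizontal distance between relay_d and socket1 below 0.006 m and z of relay_d in the frame of socket1 below -0.016 m) or (horizontal distance between relay_d and socket2 below 0.006 m and z of relay_d in the frame of socket2 below -0.016 m) or (horizontal distance between relay_d and socket3 below 0.006 m and z of relay_d in the frame of socket3 below -0.016 m)) and linear speed of each of relay_a, relay_b, relay_c, relay_d below 0.02 m/s); the robot touches nothing.
It fails at once if a bystander is shoved more than 80 mm from its place (distance of any of tape_roll, jar from where it was at the start of the episode above 0.08 m).
Of relay_a, relay_b, relay_c, relay_d only 3 to 4 are there at a start; the rules pass over those that are not, and their reading is None.
At some moment in a run one of relay_a, relay_b, relay_c, relay_d may be knocked a few centimetres aside while the robot is not near it.
It also fails if it takes over 210 s, if anything falls off the work surface, if the arm or the gripper's body presses on something with over 40 N, if the wrist force passes 120 N, or if a joint passes its speed limit or range.

ROBOT

A 7-joint arm with a two-finger parallel gripper is mounted at the origin on the work surface. World frame = base frame: x ahead of the robot, y to its left, z up, the work surface at z = 0. Lengths are in mm, angles in rad, forces in N, time in s.
With the tool pointing down it reaches from about 400 to 875 mm from the base axis. Payload 19.3 kg.
Tool frame: the origin (TCP) lies at the very end of the fingers, on their centre line; the grasp point (between the pads) lies 19 mm behind it (grip_point_offset is the z of the grasp point in the tool frame, in mm); z points along the fingers, y is the line along which they close (so a half turn about z gives the same grasp; the last joint's range is limited). The gripper opens to 85 mm and grips with 20 to 120 N. Pads are 22 mm wide; open, the fingers measure 114 mm over their backs; the gripper's body (76 mm by 85 mm) begins 54 mm behind the grasp point. The pads swing forward as they close: fully open they stand 13 mm farther back than shut.
Start: joints at [-0.07, 0.521, -0.036, 1.599, 0.021, 1.021, -0.113], TCP at [624.992, -0.025, 231.291] pointing down, gripper open.
Joint ranges: [-2.91, 2.91], [-0.3, 2.13], [-1.5, 1.42], [0.17, 2.43], [-1.26, 4.41], [0.16, 1.93], [-2.52, 2.52]. Speed limits (rad/s): [1.89, 1.89, 2.39, 2.39, 3.01, 3.01, 3.01].

INTERFACE

Orientations are given as a 3x3 rotation matrix whose columns are the frame's x, y, z axes.
In Python, from workcell import movep, movel, goto_joints, open_gripper, clamp, wait, inverse_kinematics, read_state, camera, PlanningError, finish_job, grip_point_offset gives the robot as it stands. Calls block until the motion is done:
- movep(position, orientation): joint-space move of the TCP to a pose.
- movel(position, frame=None, max_speed=150, guard=None): straight line of the TCP; frame=None keeps the orientation; max_speed is the mean speed in mm/s. With guard (N) it stops when the force on the tool has changed by that much, and returns True; else False.
- goto_joints(angles): joint-space move.
- open_gripper() and clamp(): open the fingers fully, or close them until they stop; the grip force is fixed at half the most.
- wait(seconds).
- inverse_kinematics(position, orientation): joint angles nearest the present ones, or None.
- read_state(): the state.
- camera(name): name is "scene" or "side" or "wrist"; returns a dict with "image" (420x560x3 uint8, blue, green, red), "range_z" (420x560 float32, mm along the optical axis (not along the pixel's ray), 0 where there is no reading), "fx", "fy", "cx", "cy" (pixels), "dist_coeffs" ([k1, k2, p1, p2, k3] as OpenCV has them; the pictures are not rectified), "cam_to_world" (4x4, takes a point from camera to world coordinates). Camera axes: x right, y up, looking along -z (the intrinsics and any distortion apply to the point x, -y, -z); pixel columns grow to the right and rows downward; lengths in mm; the calibration is good to about 2 mm. A picture is of the moment at which its call begins.
A pose or a line that the arm cannot do raises PlanningError and nothing moves.
- finish_job(): hands the job in; it is judged then, once.
The state is a dict: "time": time; "qpos": joint angles; "qvel": joint speeds; "joint_efforts": joint torques, N m; "eef_pos": TCP position; "tool_rot": TCP orientation; "ft_force": force on the tool from outside, world axes, zero at the start; "torque": the same for the moment, N m; "finger_gap": finger opening in mm; "gripper_force": force on a finger pad.
Only numpy, scipy, OpenCV 4.12 (cv2) and the standard library are available. Lean on these libraries where they do the work, as an engineer would, in place of code of your own. Each camera call takes 0.05 s, during which the arm holds its last target. There are 200 camera calls.

## Working session

There is one attempt and no reset: what is moved stays moved. The work goes in short steps, each a Python script; the robot and the scene stay as the last script left them, time stands still between calls to the robot, and variables do not carry over. Pictures are saved under pics/ and viewed, at most 14 in all, crops included, and the job is handed in when it is done.

```bash
ls; mkdir -p pics; cat > h.py <<'E'
import numpy as np, cv2
from workcell import *
def snap(name,f=None):
    c=camera(name)
    if f: cv2.imwrite('pics/'+f,c['image'])
    return c
def cloud(c):
    h,w=c['range_z'].shape
    u,v=np.meshgrid(np.arange(w),np.arange(h))
    K=np.array([[c['fx'],0,c['cx']],[0,c['fy'],c['cy']],[0,0,1.]])
    p=cv2.undistortPoints(np.stack([u,v],-1).reshape(-1,1,2).astype(float),K,np.array(c['dist_coeffs'],float)).reshape(h,w,2)
    z=c['range_z'].astype(float)
    P=np.stack([p[...,0]*z,-p[...,1]*z,-z],-1)
    T=np.array(c['cam_to_world'])
    W=P@T[:3,:3].T+T[:3,3]
    W[z<=0]=np.nan
    return W
E
python3 - <<'E'
from h import *
for n in ['scene','side']:
    c=snap(n,n+'0.png'); W=cloud(c); np.savez(n+'0.npz',W=W,im=c['image'])
    print(n,np.round(c['cam_to_world'],2).tolist(),c['fx'])
print(read_state()['time'],grip_point_offset)
E
```

```text
pics
scene [[0.45, -0.61, 0.65, 1321.56], [0.89, 0.31, -0.33, -414.89], [0.0, 0.73, 0.68, 945.7], [0.0, 0.0, 0.0, 1.0]] 468.22664364468784
side [[0.97, 0.16, -0.17, 270.19], [-0.23, 0.65, -0.72, -903.2], [-0.01, 0.74, 0.67, 934.69], [0.0, 0.0, 0.0, 1.0]] 543.2504269436549
0.1 -18.700000000000003
```

View pics/scene0.png

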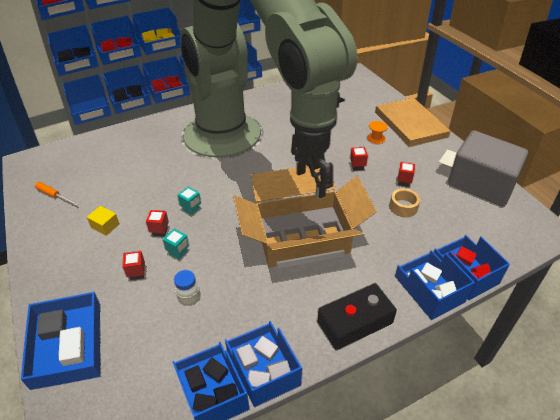

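View pics/side0.png

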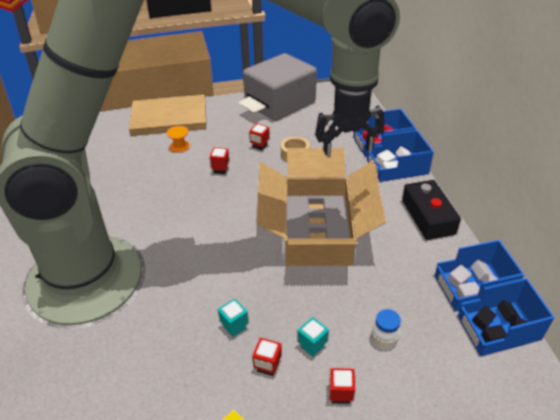

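The pictures show four red relays at scene px (157,222), (133,264), (359,157) and (406,172). There are two turquoise look-alikes, the jar is at (185,285), the tape roll at (405,202) and the open carton at about (300,225). Next I measure them.

```bash
cat >> h.py <<'E'
from scipy.ndimage import label
def redrelays(W,im,zoff=0):
    """centre/yaw of every relay-like red cube (top face points) in a cloud"""
    hsv=cv2.cvtColor(im,cv2.COLOR_BGR2HSV)
    red=((hsv[...,0]<8)|(hsv[...,0]>172))&(hsv[...,1]>150)&(hsv[...,2]>60)
    m=cv2.morphologyEx(red.astype(np.uint8),cv2.MORPH_CLOSE,np.ones((9,9)))
    L,n=label(m); out=[]
    for i in range(1,n+1):
        k=(L==i)&np.isfinite(W[...,2])
        if k.sum()<60: continue
        P=W[k]; t=P[(P[:,2]>58)&(P[:,2]<70)]
        if len(t)<40: continue
        r=cv2.minAreaRect(t[:,:2].astype(np.float32))
        out.append((np.round(r[0],1),np.round(r[1],1),round(r[2]%90,1),len(t),round(np.median(t[:,2]),1)))
    return out
E
python3 - <<'E'
from h import *
A=[]
for n in ['scene','side']:
    d=np.load(n+'0.npz');W,im=d['W'],d['im']
    print(n);
    for r in redrelays(W,im): print(' ',r)
    hsv=cv2.cvtColor(im,cv2.COLOR_BGR2HSV); P=W
    for nm,lo,hi,z in [('blue',105,120,(68,80)),('turq',80,97,(58,70))]:
        m=(hsv[...,0]>=lo)&(hsv[...,0]<=hi)&(hsv[...,1]>120)&(P[...,2]>z[0])&(P[...,2]<z[1])
        L,k=label(m)
        for i in range(1,k+1):
            q=P[L==i]
            if len(q)>30: print('  ',nm,np.round(q.mean(0)),len(q))
    ctr=(slice(None),)
    m=(P[...,0]>400)&(P[...,0]<800)&(P[...,1]>-300)&(P[...,1]<300)
    A.append(P[m])
A=np.concatenate(A)
# top-view height map of carton
im=np.zeros((600,400,3),np.uint8)
o=np.argsort(A[:,2]);A=A[o]
A=A[A[:,2]<170]
col=cv2.applyColorMap(np.clip(A[:,2]*1.5,0,255).astype(np.uint8)[:,None],cv2.COLORMAP_JET)[:,0]
im[(300-A[:,1]).astype(int).clip(0,599),(A[:,0]-400).astype(int).clip(0,399)]=col
cv2.imwrite('pics/top.png',im)
E
```

```text
scene
  (array([-830.2, -201. ]), array([117.5, 126.5]), 1.3, 87, np.float64(62.2))
  (array([376.3, 320.7]), array([45. , 48.6]), 72.2, 136, np.float64(64.1))
  (array([504.8, 410.1]), array([44. , 48.5]), 48.0, 139, np.float64(63.7))
  (array([ 370.3, -326.8]), array([45.9, 49.5]), 57.4, 215, np.float64(63.6))
  (array([ 489.8, -422.9]), array([45.1, 49.6]), 75.5, 174, np.float64(63.2))
  (array([861.3, -19.8]), array([22.6, 29. ]), 3.8, 69, np.float64(68.1))
   blue [-946.   56.   74.] 33
   blue [-944. -188.   74.] 88
   blue [-947. -380.   74.] 61
   blue [902. 274.  75.] 785
   blue [ 617. -325.   75.] 294
   blue [ 879. -189.   75.] 43
   blue [ 916. -189.   75.] 34
   blue [ 939. -240.   75.] 167
   blue [ 939. -361.   75.] 212
   turq [ 334. -223.   63.] 83
   turq [ 472. -306.   63.] 140
side
  (array([503., 395.]), array([30.2, 54.6]), 89.4, 56, np.float64(62.2))
  (array([377.4, 308. ]), array([54.5, 31.5]), 20.5, 49, np.float64(61.7))
  (array([862.2, -14.8]), array([39.9, 27.3]), 56.5, 68, np.float64(65.6))
  (array([ 367.7, -329.8]), array([45.4, 44.1]), 60.2, 183, np.float64(63.1))
  (array([ 486.7, -424.5]), array([46.5, 44.2]), 74.3, 199, np.float64(63.4))
   blue [901. 261.  74.] 458
   blue [ 901. -305.   75.] 955
   blue [ 611. -327.   74.] 394
   turq [ 320. -230.   63.] 166
   turq [ 462. -315.   63.] 173
```

View pics/top.png

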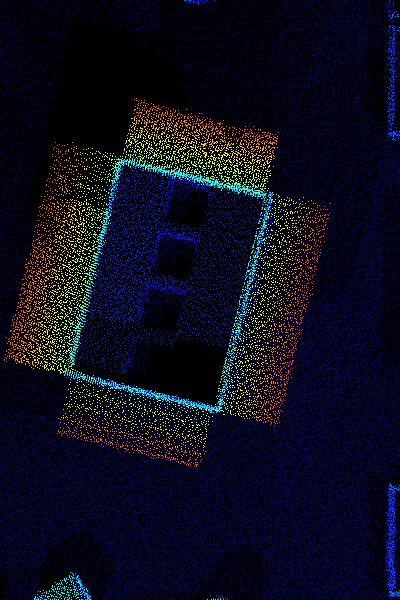

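The top map shows the carton centred near (570, 16) with yaw about -13.5°. It has four open sockets, all four flaps are open and the relays are clear. Next I take a closer look with the wrist camera.

```bash
cat >> h.py <<'E'
def down(yaw):
    c,s=np.cos(yaw),np.sin(yaw)
    return np.array([[c,s,0],[s,-c,0],[0,0,-1.]])
E
python3 - <<'E'
from h import *
for n in ['scene','side']:
    d=np.load(n+'0.npz');P=d['W'].reshape(-1,3)
    m=(abs(P[:,0]-570)<140)&(abs(P[:,1]-16)<160)&(P[:,2]>78)&(P[:,2]<87)
    r=cv2.minAreaRect(P[m][:,:2].astype(np.float32)); print(n,np.round(r[0],1),np.round(r[1],1),r[2])
s=read_state(); print(np.round(s['tool_rot'],2).tolist())
for a in (-.235,-.235+np.pi/2,-.235-np.pi/2): print(a,inverse_kinematics([570,16,330],down(a)))
movep([570,16,330],down(-.235+np.pi/2) if inverse_kinematics([570,16,330],down(-.235+np.pi/2)) is not None else down(-.235-np.pi/2))
c=snap('wrist','w1.png');W=cloud(c);np.savez('w1.npz',W=W,im=c['image'])
print(np.round(c['cam_to_world'],2).tolist(),read_state()['time'])
E
```

```text
scene [564.5  19.5] [233.7 161. ] 78.26788330078125
side [568.4  21.2] [232.4 160.5] 77.31617736816406
[[-0.0, 1.0, -0.0], [1.0, 0.0, -0.0], [-0.0, -0.0, -1.0]]
-0.235 [-0.42388939  0.36329274  0.40058184  1.63543379 -0.15084742  1.17351221
 -1.79402682]
1.3357963267948967 [-0.14648344  0.34370148  0.01957826  1.62095518 -0.00714378  1.17700584
 -0.36030892]
-1.8057963267948964 [ 0.3828634   0.41738859 -0.72054563  1.5929666   0.28670919  1.23998812
  2.5176256 ]
[[0.97, 0.22, 0.06, 585.77], [-0.23, 0.94, 0.27, 85.12], [0.0, -0.27, 0.96, 471.76], [0.0, 0.0, 0.0, 1.0]] 0.6833
```

View pics/w1.png

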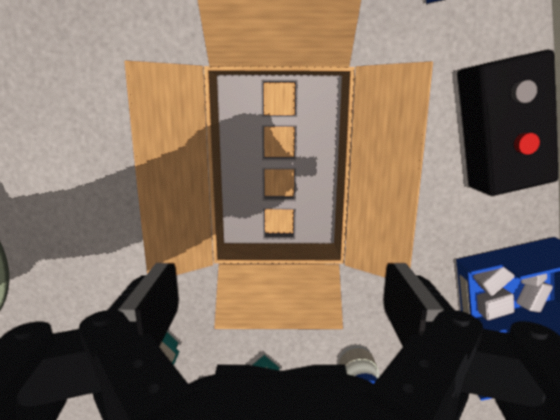

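The wrist picture shows all four sockets in a column at px (279,98), (279,142), (279,183) and (279,221). I fit their outlines on the z=27 plane.

```bash
cat >> h.py <<'E'
def onplane(c,uv,z):
    K=np.array([[c['fx'],0,c['cx']],[0,c['fy'],c['cy']],[0,0,1.]])
    p=cv2.undistortPoints(np.asarray(uv,float).reshape(-1,1,2),K,np.array(c['dist_coeffs'],float)).reshape(-1,2)
    T=np.array(c['cam_to_world']); d=np.c_[p[:,0],-p[:,1],-np.ones(len(p))]@T[:3,:3].T
    return T[:3,3]+d*((z-T[2,3])/d[:,2])[:,None]
E
python3 - <<'E'
from h import *
c=snap('wrist');im=c['image'];W=cloud(c)
hsv=cv2.cvtColor(im,cv2.COLOR_BGR2HSV)
m=np.zeros(im.shape[:2],np.uint8)
m[78:240,224:335]=(hsv[78:240,224:335,1]>90)
L,n=label(m);C=[]
for i in range(1,n+1):
    v,u=np.where(L==i)
    if len(u)<300: continue
    P=onplane(c,np.c_[u,v],27)
    r=cv2.minAreaRect(P[:,:2].astype(np.float32)); C.append(P[:,:2].mean(0)); print('socket',np.round(r[0],1),np.round(r[1],1),r[2],P[:,:2].mean(0).round(1))
C=np.array(C); d=C[0]-C[-1]; print('yaw',np.arctan2(d[1],d[0])-np.pi/2,'pitch',np.linalg.norm(np.diff(C,axis=0),axis=1),'mean',C.mean(0))
k=np.isfinite(W[...,2])
g=(hsv[...,1]<60)&k; g[:78]=0;g[240:]=0;g[:,:224]=0;g[:,335:]=0
print('insert z',np.median(W[g][:,2]))
P=W[k]; q=P[(abs(P[:,0]-570)<140)&(abs(P[:,1]-16)<160)&(P[:,2]>79)&(P[:,2]<86)]
r=cv2.minAreaRect(q[:,:2].astype(np.float32)); print('rim',r)
E
```

```text
socket [587.2  96.4] [38.7 38.2] 76.54109954833984 [587.2  97.2]
socket [574.6  46.7] [37.3 38.1] 76.54595184326172 [574.7  46.8]
socket [562.8  -5.2] [35.7 37.9] 76.55095672607422 [562.9  -4.6]
socket [549.9 -56. ] [33.8 37.8] 76.55684661865234 [550.  -55.9]
yaw -0.23875923979320635 pitch [51.9688164  52.66530367 52.9018417 ] mean [568.7039263   20.89304688]
insert z 25.577248045623833
rim ((567.8648681640625, 18.754531860351562), (226.33087158203125, 159.3052520751953), 76.19676971435547)
```

Corrected for the grey hole walls, the carton centre is about (568.2, 19.3) with yaw -0.2375. The rim fit agrees to 1 mm, so I start on the first relay.

```bash
cat >> h.py <<'E'
CY=-0.2375; CC=np.array([568.2,19.3])
def ctw(x,y): 
    c,s=np.cos(CY),np.sin(CY); return CC+[c*x-s*y,s*x+c*y]
def P3(xy,z): return [float(xy[0]),float(xy[1]),float(z)]
def feasible(xy,yaws,zs=(24,200)):
    for a in yaws:
        if all(inverse_kinematics(P3(xy,z),down(a)) is not None for z in zs): return a
def look(xy,near=60):
    a=feasible(xy,[np.arctan2(xy[1],xy[0])+d for d in (np.pi/2,-np.pi/2,0,.8,-.8)],(230,))
    movep(P3(xy,230),down(a))
    c=snap('wrist'); r=[q for q in redrelays(cloud(c),c['image']) if np.hypot(*(q[0]-xy))<near]
    cv2.imwrite('pics/look.png',c['image'])
    return r
def pick(xy,deg):
    t=np.radians(deg); ys=[t+k*np.pi/2 for k in range(-4,4)]
    q0=read_state()['qpos']
    def cost(a):
        q=inverse_kinematics(P3(xy,24),down(a)); return 99 if q is None else abs(q[6])
    ys=sorted(ys,key=cost); a2=ys[0]
    a1=min([a2+np.pi/2,a2-np.pi/2],key=cost)
    print('yaws',a1,a2,cost(a1),cost(a2))
    movep(P3(xy,110),down(a1)); movel(P3(xy,24),max_speed=120,guard=15); clamp(); wait(.1)
    g1=read_state()['finger_gap']; open_gripper()
    movel(P3(xy,85)); movep(P3(xy,85),down(a2)); movel(P3(xy,24),max_speed=120,guard=15); clamp(); wait(.1)
    g2=read_state()['finger_gap']; movel(P3(xy,250),max_speed=250)
    s=read_state(); print('gaps',g1,g2,s['finger_gap'],'t',s['time'])
    return s['finger_gap']
def place(k,off=(0,0)):
    y=[81,27,-27,-81][k]; R=down(CY+np.pi/2)
    p=ctw(off[0],y+off[1]); movep(P3(p,250),R); movel(P3(p,75),max_speed=200)
    home=None
    for d in [(0,0),(2,0),(-2,0),(0,2),(0,-2),(2,2),(-2,-2),(2,-2),(-2,2)]:
        p=ctw(off[0]+d[0],y+off[1]+d[1])
        z=read_state()['eef_pos'][2]
        if d!=(0,0): movel(P3(p,z+3),max_speed=60)
        hit=movel(P3(p,30),max_speed=40,guard=10)
        s=read_state(); z=s['eef_pos'][2]; print(d,hit,'z',z.round(1) if hasattr(z,'round') else z,'F',np.round(s['ft_force'],1),'xy',np.round(np.array(s['eef_pos'])[:2]-p,1))
        if z<35: home=d; break
    return home
def release():
    open_gripper(); p=read_state()['eef_pos']; movel(P3(p[:2],250),max_speed=250)
E
python3 - <<'E'
from h import *
r=look(np.array([376,319.])); print(r,read_state()['time'])
E
```

```text
[(array([372.6, 325.6]), array([45.1, 44.4]), 68.4, 1245, np.float64(62.5))] 2.175
```

View pics/look.png

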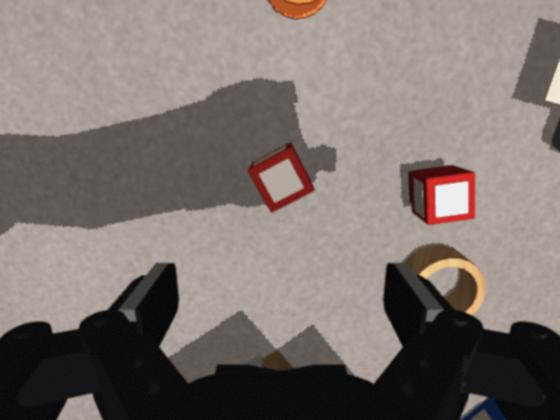

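The relay is seen cleanly at px (281,178), 45 mm square, top at 62.5 mm, yaw 68.4°. The tape roll at (450,285) is clear of the path. Picking it now.

```bash
python3 - <<'E'
from h import *
g=pick(np.array([372.6,325.6]),68.4)
if 40<g<50:
    h=place(0); print('home',h)
    if h: release()
c=snap('wrist','after1.png');print(read_state()['time'])
E
```

```text
yaws -1.9477874452256714 -3.518583772020568 1.2590520028543843 0.013598054006630368
gaps 45.2299403679896 45.509902909417036 45.43822522335383 t 9.625
(0, 0) True z 31.7 F [-2.5  0.4 10.5] xy [-0.2 -0.1]
home (0, 0)
14.4083
```

View pics/after1.png

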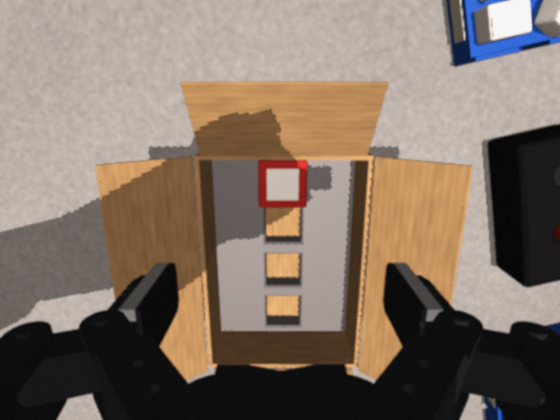

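The first relay is seated squarely in socket 0, top at px (283,184). The other three follow the same way, each with a fresh look first.

```bash
python3 - <<'E'
from h import *
for k,xy in [(1,(504,410)),(2,(487,-424)),(3,(369,-328))]:
    r=look(np.array(xy,float)); print(k,r)
    if len(r)!=1 or abs(r[0][1]-45).max()>4: print('STOP'); break
    g=pick(r[0][0].astype(float),r[0][2])
    if not 40<g<50: print('STOP grip'); break
    h=place(k); print('home',h)
    if not h: break
    release()
c=snap('scene','scene2.png');print(read_state()['time'])
E
```

```text
1 [(array([504.1, 413.7]), array([44.9, 44.6]), 48.2, 1199, np.float64(62.5))]
yaws -2.300343954128526 -3.8711402809234228 1.191708679905749 0.12017280852270529
gaps 45.26478270134037 45.38025306469792 45.101500807519564 t 22.9917
(0, 0) True z 31.7 F [-2.3  0.3 11.8] xy [-0.2 -0. ]
home (0, 0)
2 [(array([ 488.8, -420.8]), array([45. , 45.1]), 73.8, 1257, np.float64(62.6))]
yaws -0.28274333882308134 1.2880529879718152 0.7997945916812409 0.48401112903385723
gaps 45.27508483144806 45.54627492291053 45.42284753137288 t 36.525
(0, 0) True z 31.7 F [-1.3  0.2 11.6] xy [-0.2 -0. ]
home (0, 0)
3 [(array([ 368.7, -325.6]), array([45., 45.]), 58.6, 1193, np.float64(62.5))]
yaws -0.5480333851262194 1.0227629416686772 0.9860548311620841 0.2646027660996953
gaps 45.44907756621356 45.42781911733995 45.0922905421673 t 49.925
(0, 0) True z 31.7 F [-2.7  0.8 10.8] xy [-0.3 -0.1]
home (0, 0)
54.7417
```

View pics/scene2.png

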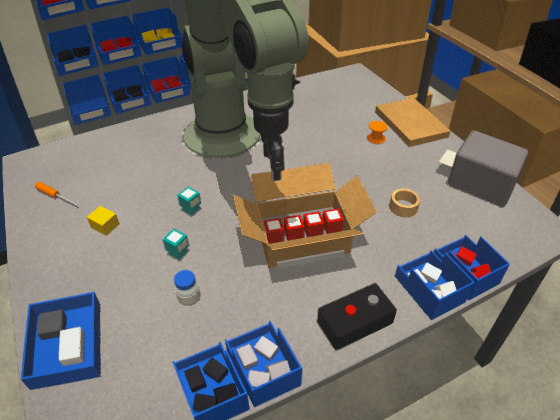

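All four relays are in the carton, at scene px (275-333, 218-230), and no red ones are left on the bench. Now the short flaps.

```bash
cat >> h.py <<'E'
FL={'sl':((0,1),112,86.5,75,11),'sr':((0,-1),112,86.5,75,11),'lf':((1,0),79,90,77,15),'ln':((-1,0),79,90,77,15)}
def fold(n,lat=0):
    d,h,zh,L,w=FL[n]; d=np.array(d,float); t=np.array([abs(d[1]),abs(d[0])])[::-1]*0+np.array([abs(d[1]),abs(d[0])]); R=down(CY+np.pi/2); rho=L-15
    def pt(s,up):   # s: inward position of the finger's inner side from the hinge, up: tip above hinge
        xy=d*(h-(s-w))+t*lat; p=ctw(*xy); return P3(p,zh+up)
    way=[pt(-85,22)]+[pt(-60,22),pt(-45,35)]+[pt(rho*np.cos(f)-1.5*np.sin(f),rho*np.sin(f)+1.5*np.cos(f)) for f in (2.1,1.8,1.5,1.2,.9,.6,.4,.2,.06)]
    bad=[p for p in way+[pt(-85,160)] if inverse_kinematics(p,R) is None]
    if bad: print(n,'unreachable',np.round(bad)); return False
    movep(pt(-85,160),R); movel(way[0],max_speed=200,guard=15)
    for p in way[1:]:
        if movel(p,max_speed=100,guard=25): print('guard at',np.round(p),np.round(read_state()['ft_force'],1))
    s=read_state(); print(n,np.round(s['eef_pos'],1),np.round(way[-1],1),np.round(s['ft_force'],1),s['time'])
    movel(P3(s['eef_pos'][:2],260),max_speed=250)
    return True
E
python3 - <<'E'
from h import *
clamp()
fold('sl') and fold('sr')
movep([568,19,330],down(CY+np.pi/2))
c=snap('wrist','w3.png');W=cloud(c)
for n in FL:
    d,h,zh,L,w=FL[n]
    rel=(W[...,:2]-CC); cc,s=np.cos(CY),np.sin(CY)
    X=rel[...,0]*cc+rel[...,1]*s;Y=-rel[...,0]*s+rel[...,1]*cc
    a=d[0]*X+d[1]*Y;b=abs(d[1])*X+abs(d[0])*Y
    m=(a<h-30)&(a>h-65)&(abs(b)<20); print(n,'z inside',np.nanmedian(W[...,2][m]))
E
```

```text
sl [582.9  80.8  91.5] [583.1  80.7  91.6] [-0.2 -0.3  0.6] 61.025
sr [553.1 -42.2  91.5] [553.3 -42.1  91.6] [ 0.1 -0.6  0.5] 67.3083
sl z inside 88.85824880000592
sr z inside 88.82536615000828
lf z inside 398.83478223327063
ln z inside 398.5888358621287
```

View pics/w3.png

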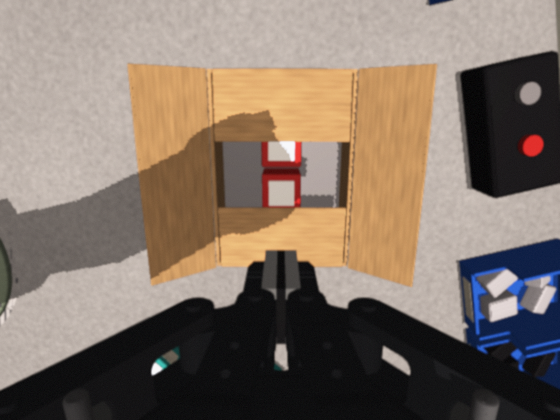

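Both short flaps lie flat (px rows 68-140 and 207-265, z about 89 mm), and both long flaps are still open. Now the long flaps.

```bash
python3 - <<'E'
from h import *
ok=fold('lf',0) and (fold('ln',0) or fold('ln',50) or fold('ln',75))
movep([568,19,330],down(CY+np.pi/2))
c=snap('wrist','w4.png');W=cloud(c)
rel=(W[...,:2]-CC); cc,s=np.cos(CY),np.sin(CY)
X=rel[...,0]*cc+rel[...,1]*s;Y=-rel[...,0]*s+rel[...,1]*cc
for lo,hi in ((5,20),(50,75)):
  for g in (1,-1):
    for y in (80,0):
      m=(g*X>lo)&(g*X<hi)&(abs(Y-y)<15)&(W[...,2]<200); print(g*lo,y,np.nanmedian(W[...,2][m]))
E
```

```text
lf [599.5  11.7  95.2] [599.5  11.7  95.2] [ 0.2 -0.2 -0.1] 73.875
guard at [419.  56. 112.] [-12.5   5.8   9. ]
ln [536.6  26.9  95.1] [536.9  26.9  95.2] [-0.5  0.4 -0.2] 79.8917
5 80 93.38473242884868
5 0 93.5640802718367
-5 80 93.32178786397446
-5 0 93.5189542964439
50 80 90.8814512935619
50 0 90.99310324363188
-50 80 90.81854498387449
-50 0 90.93850735728478
```

View pics/w4.png

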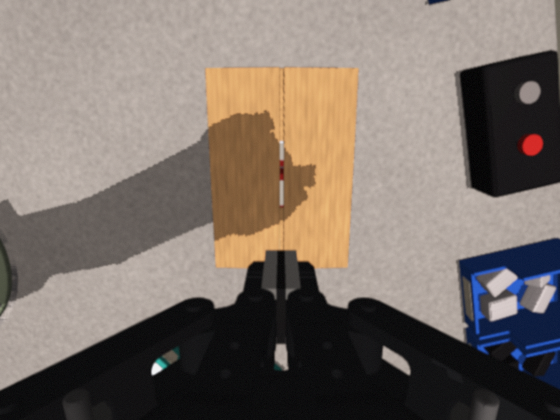

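The carton is closed: both long flaps meet along px column 282, with a tilt of about 0.05 rad. The gripper is clear.

```bash
python3 -c "
from h import *
print(finish_job(),read_state()['time'])"
```

```text
the job is handed in; nothing more can be done
the job is handed in; nothing more can be done
```

I plugged all four red relays fully home in the carton's sockets, folded both short flaps flat and then both long flaps over them, and handed the job in at about 80 s of the 210 s allowed; no verdict was returned. The jar and tape roll were not touched.

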